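# Park the sprung sampling probe

## Task

Two identical bench samplers each have a spring-loaded probe with an upright black knob; only one has a sample tube standing in its front well. On that one, draw the knob back along its slot, take it across behind the lip and let it go in the side notch, so that the probe stays parked clear of the tube. Leave the other sampler's knob alone and the tube standing in its well.

Things in the scene. Friction and masses are not known exactly. Their poses are not given: they have to be found in the camera images.
- knob_a (a point): knob of the sampler with the tube: upright black cylinder 24 mm across, 38 mm high, does not turn; point on its axis 17 mm below its top, 28 mm above the steel deck plate, clear all round. Moves level only: first 50 mm (stop) along the straight slot against a spring of 4 to 9 N, then, once drawn over 38 mm, across (light 1 N spring back). Let go early it snaps home; in the notch it stays.
- notch_a (a point): fixed: mid holding notch of that J-shaped slot, where the knob's point shall end. x: draw direction, level, away from the probe; y: across, from slot to notch (left); z up. Knob's home is at x -27, y -21 mm; lip between slot and notch ends so that the knob crosses at x over +11 (stop +23). In the notch it may be y -6 to +7 (stop), and the spring pulls it forward to rest at x 0, behind the lip.
- knob_b (a point): same point of the same knob on the other sampler, identical but with an empty well; leave alone. Each sampler is a fixed white box 180 x 120 mm, 100 mm high, with a teal band, a small dark display behind the deck plate (top face 106 mm above the bench), a steel probe rod out of its front and a grey block with the tube well before it.
- tube: loose amber open sample tube with white paper band, 16 mm across, 68 mm high, origin at the centre of its underside, z up; stands 26 mm deep in the 19 mm square well 125 mm in front of the knob's home, its top 86 mm above the bench, 5 mm below the probe's tip. Leave standing.
Mind the look-alikes: they are no part of the job. There is more than one size of the tube; the one meant has the size given above.

How it is judged:
At the end, for the whole second after the job is handed in: The knob of the sampler with the tube rests by itself in its notch (within 6 mm of the notch point along the draw and 10 mm across), the other knob is at home (within 6 mm), and the tube stands in its well (within 15 mm of where it was, tilted less than 20 degrees) (x of knob_a in the frame of notch_a between -0.006 and 0.006 m and y of knob_a in the frame of notch_a between -0.01 and 0.01 m and distance of knob_b from where it was at the start of the episode below 0.006 m and angle between tube's own z axis and vertical below 0.35 rad and distance of tube from where it was at the start of the episode below 0.015 m); the robot touches nothing.
It fails at once if the other sampler's knob is moved more than 15 mm (distance of knob_b from where it was at the start of the episode above 0.015 m).
It fails at once if the tube is tipped more than 30 degrees or shifted more than 30 mm (angle between tube's own z axis and vertical above 0.52 rad or distance of tube from where it was at the start of the episode above 0.03 m).
It also fails if it takes over 29 s, if anything falls off the work surface, if the arm or the gripper's body presses on something with over 40 N, if the wrist force passes 120 N, or if a joint passes its speed limit or range.

## Robot

A 6-joint arm with a two-finger parallel gripper is mounted at the origin on the work surface. World frame = base frame: x ahead of the robot, y to its left, z up, the work surface at z = 0. Lengths are in m, angles in rad, forces in N, time in s.
With the tool pointing down it reaches from about 0.275 to 0.75 m from the base axis. Payload 10.2 kg.
Tool frame: the origin (TCP) lies between the finger pads; the fingertips stand 19 mm ahead of it and the grasp point (between the pads) is the TCP; z points along the fingers, y is the line along which they close (so a half turn about z gives the same grasp; the last joint's range is limited). The gripper opens to 85 mm and grips with 20 to 120 N. Pads are 22 mm wide; open, the fingers measure 114 mm over their backs; the gripper's body (76 mm by 85 mm) begins 54 mm behind the grasp point. The pads swing forward as they close: fully open they stand 13 mm farther back than shut.
Start: joints at [1.054, 0.313, 1.498, -0, 1.331, -0.223], TCP at [0.152, 0.503, 0.25] pointing down, gripper open.
Joint ranges: [-2.94, 2.94], [-0.97, 2.17], [0.19, 2.56], [-1.23, 4.37], [0.02, 3.11], [-2.88, 2.88]. Speed limits (rad/s): [2.39, 2.39, 3.01, 3.14, 3.14, 3.14].

## Interface

Orientations are given as a unit quaternion [x, y, z, w].
In Python, from station import env gives the robot as it stands. The module is installed in compiled form; this text tells all that it offers. Calls block until the motion is done:
- env.move_ptp(position, orientation): joint-space move of the TCP to a pose.
- env.movel(position, rot=None, rate=0.15, force_limit=None): straight line of the TCP; rot=None keeps the orientation; rate is the mean speed in m/s. With force_limit (N) it stops when the force on the tool has changed by that much, and returns True; else False.
- env.goto_joints(angles): joint-space move.
- env.gripper_to(opening): finger opening in m; the grip force is fixed at half the most; returns when the fingers have stopped.
- env.pause(seconds).
- env.solve_ik(position, orientation): joint angles nearest the present ones, or None.
- env.grab_frame(name): name is "scene" or "top" or "wrist"; returns (picture, depth): 400x640x3 uint8, blue, green, red; 400x640 float32, m along the optical axis (not along the pixel's ray), 0 where there is no reading.
- env.camera_params(name): a dict with "fx", "fy", "cx", "cy" (pixels), "R" (3x3) and "t" (3): a world point X has camera coordinates R X + t. Camera axes: x right, y down, z forward; pixel columns grow to the right and rows downward; lengths in m; the calibration is good to about 2 mm. A picture is of the moment at which its call begins: read the wrist's pose just before it. camera_params takes no time and is no camera call; for the wrist camera it gives the pose at the moment of the call.
A pose or a line that the arm cannot do raises env.Unreachable and nothing moves.
- env.hand_in(): hands the job in; it is judged then, once.
Trained networks look in the newest picture that a camera, given by its name, has taken for a name from the list of things; names that differ only in an ending like _2 or _b are one class to them, and where a whole thing is asked for, a point or a joint stands for the part that bears it (a point fixed in the world has none). Each returns a list of dicts, best first, with "confidence" (0 to 1); they miss things now and then, are a little off and sometimes report something else, mostly with a low value. They report only what shows in the picture. A call takes as long as a camera call. They do not tell look-alikes from the thing itself.
- env.look_for(name, camera): "location" ([x, y, z] in m, in world coordinates, good to about 4 mm: the middle of the surface that is visible of it).
Readings, each from a call of its own:
- env.get_time_s(): time.
- env.get_joint_pos(): joint angles.
- env.get_qvel(): joint speeds.
- env.get_joint_efforts(): joint torques, N m.
- env.get_tcp_pos(): TCP position.
- env.get_orientation(): TCP orientation.
- env.get_wrist_force(): force on the tool from outside, world axes, zero at the start.
- env.get_wrist_torque(): the same for the moment, N m.
- env.get_grip_width(): finger opening in m.
- env.get_finger_force(): force on a finger pad.
Only numpy, scipy, OpenCV 4.12 (cv2) and the standard library are available. Lean on these libraries where they do the work, as an engineer would, in place of code of your own. Each camera call takes 0.05 s, during which the arm holds its last target. There are 200 camera calls.

## Working session

There is one attempt and no reset: what is moved stays moved. The work goes in short steps, each a Python script; the robot and the scene stay as the last script left them, time stands still between calls to the robot, and variables do not carry over. Pictures are saved under pics/ and viewed, at most 10 in all, crops included, and the job is handed in when it is done.

```bash
mkdir -p pics
python3 - <<'E'
from station import env
import cv2,numpy as np
for c in("scene","top"):
    im,d=env.grab_frame(c); cv2.imwrite(f"pics/{c}0.png",im); np.save(f"pics/{c}0.npy",d)
    for n in("knob_a","tube"):
        for r in env.look_for(n,c): print(c,n,np.round(r["location"],3),round(r["confidence"],2))
print(env.camera_params("top"),env.get_time_s())
E
```

```text
scene knob_a [ 0.494 -0.11   0.135] 0.56
scene knob_a [0.501 0.175 0.141] 0.46
scene tube [0.364 0.058 0.062] 0.86
scene tube [0.294 0.234 0.064] 0.83
scene tube [ 0.494 -0.11   0.137] 0.65
top knob_a [ 0.484 -0.117  0.15 ] 0.59
top knob_a [0.491 0.164 0.15 ] 0.44
top tube [0.274 0.222 0.096] 0.76
top tube [0.354 0.049 0.099] 0.59
{'fx': 387.6689964404073, 'fy': 387.6689964404073, 'cx': 323.40838623942886, 'cy': 199.58764861878967, 'R': array([[-0.00487359, -0.99976336, -0.02120097],
       [-0.98096687,  0.00889531, -0.19397135],
       [ 0.19411403,  0.01985212, -0.98077808]]), 't': array([0.0011025 , 0.43249551, 0.81320316])} 0.3
```

View pics/scene0.png

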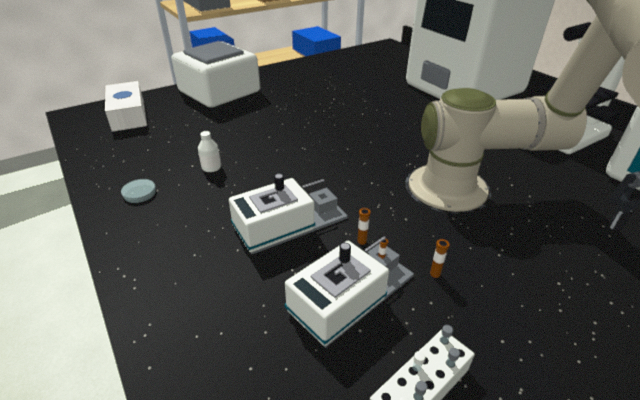

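View pics/top0.png

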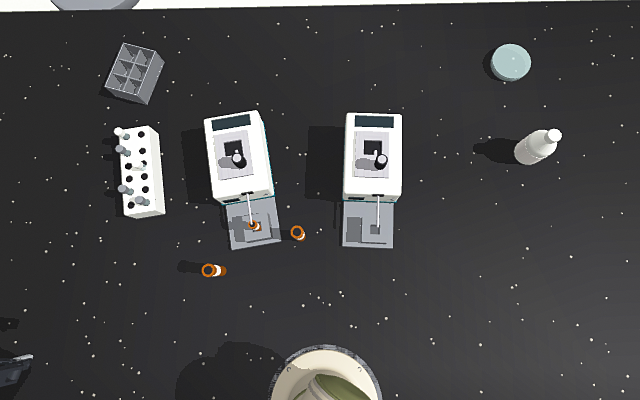

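The scene view shows the tube standing in the well of the near sampler (383,247). In the top view this is the left sampler: knob (238,158), tube (255,226). The loose tubes at (298,233) and (213,270) are look-alikes. Next I'll get that box's yaw from the depth and take a close look from above.

```bash
cat > h.py <<'E'
from station import env
import cv2,numpy as np
from scipy.spatial.transform import Rotation as Ro
def cloud(d,p):
    v,u=np.mgrid[:d.shape[0],:d.shape[1]]
    C=np.stack([(u-p["cx"])/p["fx"]*d,(v-p["cy"])/p["fy"]*d,d],-1)
    return (C-p["t"])@p["R"]
def quat(yaw): # tool down, tool y (closing line) along heading yaw
    y=np.array([np.cos(yaw),np.sin(yaw),0]); z=np.array([0,0,-1.])
    return Ro.from_matrix(np.stack([np.cross(y,z),y,z],1)).as_quat()
def face(P,d,k):  # top face near knob k -> rect
    m=(d>0)&(abs(P[...,2]-.102)<.009)&(np.hypot(P[...,0]-k[0],P[...,1]-k[1])<.14)
    n,l,s,_=cv2.connectedComponentsWithStats(m.astype(np.uint8))
    q=P[l==1+np.argmax(s[1:,4])][:,:2].astype(np.float32)
    return cv2.minAreaRect(q*1000),cv2.boxPoints(cv2.minAreaRect(q*1000))
def knob(P,d,k):
    m=(d>0)&(abs(P[...,2]-.151)<.006)&(np.hypot(P[...,0]-k[0],P[...,1]-k[1])<.04)
    (c,r)=cv2.minEnclosingCircle((P[m][:,:2]*1000).astype(np.float32)); return c,r,P[m].mean(0),m.sum()
E
python3 - <<'E'
from h import *
d=np.load("pics/top0.npy");P=cloud(d,env.camera_params("top"))
print(face(P,d,(.491,.164)),knob(P,d,(.491,.164)))
for yaw in (.14,.14+np.pi):
    print(yaw,env.solve_ik([.46,.16,.30],quat(yaw)),env.solve_ik([.491,.164,.134],quat(yaw)))
E
```

```text
(((491.4877624511719, 177.8971405029297), (246.68772888183594, 120.59858703613281), 9.67459487915039), array([[359.76465 , 216.61064 ],
       [380.0315  ,  97.727196],
       [623.2109  , 139.18364 ],
       [602.94403 , 258.06708 ]], dtype=float32)) ((496.5531311035156, 165.9014434814453), 11.737396240234375, array([0.49560136, 0.16551016, 0.15119612]), np.int64(112))
0.14 [ 9.36136927e-02  1.95209939e-01  1.51939358e+00 -4.44089210e-16
  1.42698914e+00 -4.63863073e-02] [ 9.57645647e-02  4.20322514e-01  1.67152523e+00 -4.44089210e-16
  1.04974491e+00 -4.42354353e-02]
3.2815926535897932 None None
```

Run:
```python
from h import *
yaw=np.radians(9.7)
env.gripper_to(.06)
env.move_ptp([.48,.163,.30],quat(yaw))
p=env.camera_params("wrist"); im,d=env.grab_frame("wrist"); cv2.imwrite("pics/w1.png",im)
P=cloud(d,p); np.savez("pics/w1.npz",P=P,d=d)
print(face(P,d,(.4965,.166)),knob(P,d,(.4965,.166)),env.look_for("knob_a","wrist"),env.get_time_s(),env.get_grip_width())
```

```text
(((490.8088684082031, 178.3731689453125), (246.64120483398438, 119.22738647460938), 9.164393424987793), array([[359.56787 , 217.58493 ],
       [378.55695 ,  99.879425],
       [622.04987 , 139.1614  ],
       [603.0608  , 256.8669  ]], dtype=float32)) ((496.2208251953125, 166.55284118652344), 11.831238746643066, array([0.49598861, 0.16752578, 0.15047405]), np.int64(457)) [{'location': [0.497, 0.1718, 0.1525], 'confidence': 0.8}] 2.5083 0.06008632987020929
```

View pics/w1.png

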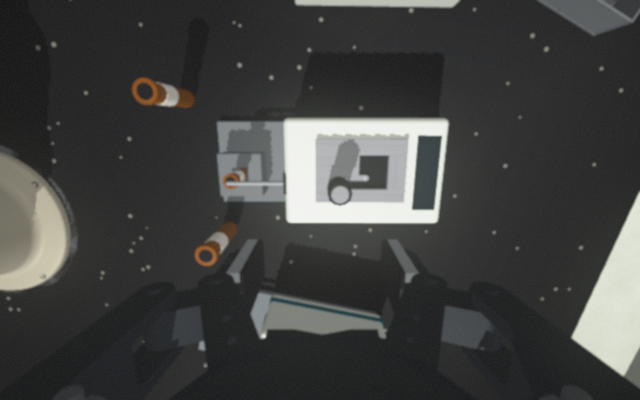

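The wrist view shows the chosen sampler: knob (340,190), slot running right, notch up (away in +y), tube in the well (232,182). Yaw is about 9.4°, and the knob is at (0.496,0.1665). I'll grasp along the draw direction and pull.

Run:
```python
from h import *
yaw=np.radians(9.4); q=quat(yaw)
ex=np.array([np.cos(yaw),np.sin(yaw),0]); ey=np.array([-ex[1],ex[0],0])
k=np.array([.4963,.1665,.136])
def rep(s): print(s,np.round((env.get_tcp_pos()-k)@np.stack([ex,ey,[0,0,1]],1)*1000,1),np.round(env.get_wrist_force()@np.stack([ex,ey,[0,0,1]],1),1),round(env.get_time_s(),2))
env.move_ptp(k+[0,0,.05],q)
print(env.movel(k,rate=.1,force_limit=15)); rep("down")
env.gripper_to(.0); print(env.get_grip_width(),env.get_finger_force()); rep("grip")
print(env.movel(k+.045*ex,rate=.06,force_limit=40)); rep("drawn")
env.pause(.1); p=env.camera_params("wrist"); im,d=env.grab_frame("wrist"); cv2.imwrite("pics/w2.png",im); print(env.get_grip_width())
```

```text
False
down [ 0.5 -0.   1. ] [-0.1  0.3 -0.3] 3.69
0.022441283538469477 58.51696193218231
grip [0.2 0.  0.7] [-1.4 -0.9  6.5] 4.12
False
drawn [44.2  0.2  0.6] [-8.5  0.1  9.4] 5.02
0.022653628847923442
```

View pics/w2.png

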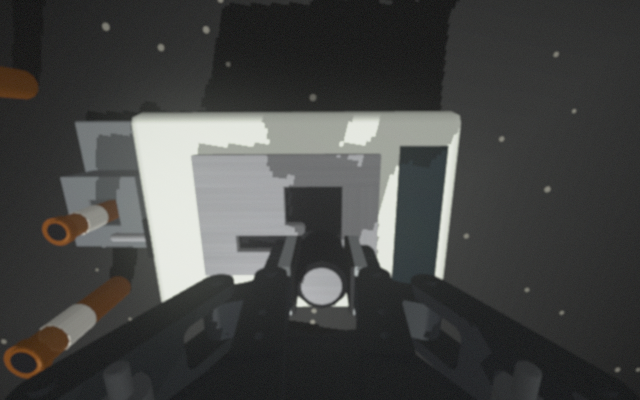

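The knob (322,287) is held between the fingers and drawn about 44 mm, and the tube (60,230) is still in its well. Next I'll take it across, ease it forward and release.

Run:
```python
from h import *
yaw=np.radians(9.4); q=quat(yaw)
ex=np.array([np.cos(yaw),np.sin(yaw),0]); ey=np.array([-ex[1],ex[0],0])
k=np.array([.4963,.1665,.136])
def rep(s): print(s,np.round((env.get_tcp_pos()-k)@np.stack([ex,ey,[0,0,1]],1)*1000,1),np.round(env.get_wrist_force()@np.stack([ex,ey,[0,0,1]],1),1),round(env.get_time_s(),2),env.get_grip_width())
print(env.movel(k+.045*ex+.022*ey,rate=.05,force_limit=25)); rep("across")
print(env.movel(k+.029*ex+.022*ey,rate=.04,force_limit=15)); rep("fwd")
env.gripper_to(.06); rep("open")
env.movel(env.get_tcp_pos()+[0,0,.08],rate=.12)
env.move_ptp(k+[-.02,0,.16],q); env.pause(.2)
p=env.camera_params("wrist"); im,d=env.grab_frame("wrist"); cv2.imwrite("pics/w3.png",im)
c=knob(cloud(d,p),d,k+.027*ex+.02*ey); c=np.array(c[0])/1000-k[:2]
print("knob rel home mm",c@ex[:2]*1000,c@ey[:2]*1000,env.get_time_s())
```

```text
False
across [44.2 22.1  0.6] [-8.4 -0.9  8.6] 5.76 0.022520968538953107
False
fwd [28.3 21.9  0.6] [-5.7 -0.9  8. ] 6.31 0.02269551808348336
open [29.1 22.  -0. ] [ 0.5 -1.   0.3] 6.76 0.060067326577457156
knob rel home mm 26.240275162352145 22.024457479810074 8.2917
```

View pics/w3.png

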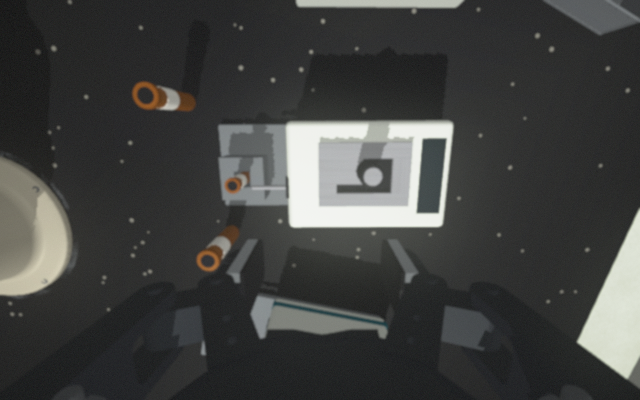

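The knob (372,177) rests in the side notch, +26/+22 mm from home against a target of +27/+21. The tube (235,185) is still standing, and the probe is pulled back clear of it.

```bash
python3 -c "
from station import env
print(env.hand_in())"
```

```text
the job is handed in; nothing more can be done
None
```

The job is handed in: the knob on the sampler with the tube is parked in its side notch, about 1 mm from the notch point, the tube is still standing in its well, and I never went near the other sampler's knob; `hand_in()` gave no verdict.

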